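# Clamp the key box into its counter cradle

## Robot

A 7-joint arm with a two-finger parallel gripper is mounted at the origin on the work surface. World frame = base frame: x ahead of the robot, y to its left, z up, the work surface at z = 0. Lengths are in m, angles in rad, forces in N, time in s.
With the tool pointing down it reaches from about 0.425 to 0.875 m from the base axis. Payload 4.7 kg.
Tool frame: the origin (TCP) lies at the very end of the fingers, on their centre line; the grasp point (between the pads) lies 19 mm behind it; z points along the fingers, y is the line along which they close (so a half turn about z gives the same grasp; the last joint's range is limited). The gripper opens to 87 mm and grips with 3 to 60 N. Pads are 19 mm wide; open, the fingers measure 117 mm over their backs; the gripper's body (75 mm by 190 mm) begins 51 mm behind the grasp point.
Start: joints at [-1.202, 0.321, -0.07, 1.45, 0.023, 1.371, -0.057], TCP at [0.226, 0.61, 0.223] pointing down, gripper open.
Joint ranges: [-2.86, 2.86], [-0.3, 2.09], [-1.38, 1.24], [0.06, 2.45], [-1.56, 4.7], [0.09, 2.05], [-2.69, 2.69]. Speed limits (rad/s): [2.57, 2.57, 3.14, 3.14, 3.14, 3.14, 3.14].

## Interface

Orientations are given as a rotation vector (axis times angle).
In Python, from bench import ctrl, imaging, ticket gives the robot as it stands.
- The arm moves only by the tool jog_arm, never from a script. Its argument "rows" is text: rows parted by semicolons, each of 7 numbers parted by spaces: the shift along the tool's x, y, z in cm, then the turn, a rotation vector about the tool's x, y, z in rad, then the closure, from -1 (fully open) to 1 (shut), so that 0 is half open. A call has 1 to 5 rows; each row shifts and turns the commanded pose from where the row before left it, along the tool's axes as they then stand; what a row does not reach is not made up. A row lasts 1/8 s, in which the tool goes at most 62.5 mm and 10.7 degrees, less where a joint would pass 70% of its speed; a pose out of reach is approached as far as the arm can. A call with a gripper value outside its range is refused whole. The fingers move at their own pace and stop on an object; "force" is the grip in N (left out, the last holds). Time passes only in rows, so rows that do not move let the fingers close. It gives the time, the measured TCP pose, the force, the opening and the grip force at its end, in the units of the state.
- ctrl.get_state(): the state, without advancing time (a new reading comes with each control period).
- imaging.get_image(name): name is "scene" or "top" or "wrist"; returns a dict with "img" (480x640x3 uint8, blue, green, red), "vertical_fov" (degrees; the focal length in pixels is half the picture's height over the tangent of half this angle, whatever the lens; pixels are square), "cx", "cy" (the principal point, pixels), "origin" and "orientation" of the camera in the world. Camera axes: x right, y down, z forward; pixel columns grow to the right and rows downward; lengths in m; the calibration is good to about 2 mm. A picture is of the moment at which its call begins. There is no depth.
- ticket.close_job(): hands the job in; it is judged then, once.
The state is a dict: "time": time; "joint_positions": joint angles; "qd": joint speeds; "joint_torque": joint torques, N m; "position": TCP position; "tool_rot": TCP orientation; "ft_force": force on the tool from outside, world axes, zero at the start; "torque": the same for the moment, N m; "grip_width": opening from 0.0 (shut) to 1.0 (fully open); "grip_force": force on a finger pad.
Only numpy, scipy, OpenCV 4.12 (cv2) and the standard library are available. Lean on these libraries where they do the work, as an engineer would, in place of code of your own. Each camera call takes 0.05 s, during which the arm holds its last target. There are 200 camera calls.

## Task

Secure the walnut key box in its counter cradle: flip the cam lever up to free the sliding jaw, slide the jaw so that the box is held square and snug, without gaps, between the jaw and the fixed end stop, then flip the lever fully back down to lock the jaw there. Leave the box lid shut and do not disturb the small things standing around the cradle.

Things in the scene. Friction and masses are not known exactly. Their poses are not given: they have to be found in the camera images.
- cradle: Aluminium clamp cradle fixed to the counter: a flat bed 160 (x) x 400 (y) x 12 mm high, with a fixed end stop (140 wide, 15 thick, 72 high above the counter) across its +y end. Origin: centre of the bed's underside, on the counter. Its y axis is the sliding direction, from the jaw towards the end stop; its x axis points across the bed, away from the robot (turned up to 0.35 rad).
- stop_face (a point): Centre of the end stop's inner face (the face that looks to the cradle's -y, towards the box), 40 mm above the counter. Axes as the cradle's.
- jaw_face (a point): Centre of the sliding jaw's clamping face (it looks to +y, towards the box), 40 mm above the counter. Axes as the cradle's. The jaw is an upright aluminium plate 110 (x) x 12 thick (y), its top 71 mm above the counter; behind it (-y) a low dark steel carriage, 94 mm long with the plate and 88 mm wide, carries the cam lever 62 mm behind the face.
- jaw (a joint): Slide of the jaw along the bed (m): 0 = furthest from the end stop (245 mm between the faces), grows to 0.17 towards the stop. With the lever up it moves with about 1.5 N and stays where it is left; with the lever locked it does not give to pushes under about 25 N.
- lever (a joint): Cam lever angle (rad): 0 = locked, lever down on its stop; 1.75 = fully up, just past upright. The cam lets go of the bed above about 0.5 rad. The lever moves with 2 to 4 N at its grip and stays where it is left.
- lever_pivot (a point): Pivot of the cam lever, 35 mm above the counter on the jaw's carriage. Its hinge axis is the cradle's y axis (the sliding direction).
- lever_grip (a point): Centre of the black grip at the lever's end, 82 mm from the pivot; 16 mm wide (along the cradle's y), 14 thick, 36 long. Locked, the lever points to the cradle's -x (towards the robot) and rises 0.30 rad: grip 60 mm above the counter, free air below and beside it. It swings up and over in the cradle's x-z plane; at joint value q it stands 0.30 + q rad above the -x direction.
- keybox: Loose walnut key box with a hinged smoked acrylic lid (shut), standing on the bed between jaw and end stop: 150 (x) x 110 (y) x 61 mm high, with a 7 mm brass pull on the lid; about 0.75 kg, it slides on the bed. Origin: centre of its underside. Starts with gaps on both sides and slightly askew. When held, its 110 mm lies along the cradle's y.
- lid (a joint): Lid hinge of the key box (rad): 0 = shut, grows as it opens.
- mug: Cream enamel mug, bystander, 80 mm across and 90 high, with a handle; behind the cradle (+x). Origin: centre of its underside.
- bell: Small brass bell, bystander, 48 mm across, 62 high; behind the cradle. Origin: centre of its underside.
- bottle: Clear plastic bottle, bystander, 48 mm across, 140 high; beyond the cradle's -y end. Origin: centre of its underside.
- pencup: Cork pen cup with three pens, bystander, 68 mm across, 85 high, pens to 140; beyond the cradle's +y end. Origin: centre of its underside.
- tag: Mint plastic key tag, bystander, 55 x 28 x 5 mm, flat on the counter in front of the cradle (-x). Origin: centre of its underside.
- key: Steel wafer key, bystander, 63 mm long, 4 thick, flat on the counter in front of the cradle. Origin: centre of the head's underside.
- padlock: Small brass padlock, bystander, 36 mm wide, 14 thick, lying on the counter in front of the cradle near its -y end. Origin: centre of its underside.

How it is judged:
By the outcome, as a careful person would: the job done as asked, in the order asked, and still so for the second after the job is handed in, with the robot touching nothing.
It also fails if it takes over 45 s, if anything falls off the work surface, if the arm or the gripper's body presses on something with over 40 N, if the wrist force passes 120 N, or if a joint passes its speed limit or range.

## Working session

There is one attempt and no reset: what is moved stays moved. The work goes in short steps, Python scripts to look and compute and a tool call to move; the robot and the scene stay as the last step left them, time stands still between calls to the robot, and variables do not carry over. Pictures are saved under pics/ and viewed, at most 10 in all, crops included, and the job is handed in when it is done.

Besides the shell and the picture viewer there is one more tool, called after "Emit:" by a JSON object that holds its "fn" and its "kwargs". jog_arm: Moves the arm, as the interface text tells. Its arguments: {"type":"object","properties":{"rows":{"type":"string"},"force":{"type":"number"}},"required":["rows"]}

```bash
mkdir -p pics
cat > h.py <<'E'
import numpy as np, cv2
from scipy.spatial.transform import Rotation as R
from bench import ctrl, imaging, ticket
def cam(n):
    d=imaging.get_image(n); o=np.array(d["orientation"],float)
    d["R"]=o if o.shape==(3,3) else R.from_rotvec(o).as_matrix() if o.size==3 else R.from_quat(o).as_matrix()
    d["f"]=240/np.tan(np.radians(d["vertical_fov"])/2); return d
def ray(d,u,v):
    r=d["R"]@np.array([(u-d["cx"])/d["f"],(v-d["cy"])/d["f"],1]); return np.array(d["origin"]),r
def onz(d,u,v,z):
    o,r=ray(d,u,v); return o+r*(z-o[2])/r[2]
def proj(d,p):
    q=d["R"].T@(np.array(p)-d["origin"]); return q[:2]/q[2]*d["f"]+[d["cx"],d["cy"]]
E
python3 - <<'E'
from h import *
for n in("top","scene"):
    d=cam(n); cv2.imwrite(f"pics/{n}1.png",d["img"]); print(n,d["origin"],d["orientation"],d["vertical_fov"],d["cx"],d["cy"])
print(ctrl.get_state())
E
```

```text
top [0.50905727 0.05092668 0.94844764] [-2.23128139  2.17244974 -0.11527958] 55.162170656595684 319.34165330084016 243.00561600346177
scene [0.79213779 0.38588558 0.8191691 ] [-0.83128114 -2.77626983  0.74300161] 49.8363393530637 314.5486225507462 239.7384319088571
{'time': 0.1, 'joint_positions': array([-1.2018926 ,  0.32174926, -0.07007127,  1.45153718,  0.02256453,
        1.37078554, -0.05693192]), 'qd': array([ 0.00120117, -0.0025811 ,  0.00065697, -0.00199444,  0.00066024,
       -0.00035774,  0.00109299]), 'joint_torque': array([-1.62170741e-04, -4.92574060e+01, -4.05708086e-01, -3.13398457e+01,
       -6.40742504e-02,  3.95302288e-02,  9.93659546e-05]), 'position': array([0.22568688, 0.60904538, 0.22157845]), 'tool_rot': array([-5.54400949e-01, -3.09204462e+00,  2.63295148e-03]), 'ft_force': array([ 0.67461533, -0.21720413,  0.03830849]), 'torque': array([-0.02631072,  0.04414922,  0.00733435]), 'grip_force': 0.0, 'grip_width': 0.9992108946367603}
```

View pics/top1.png

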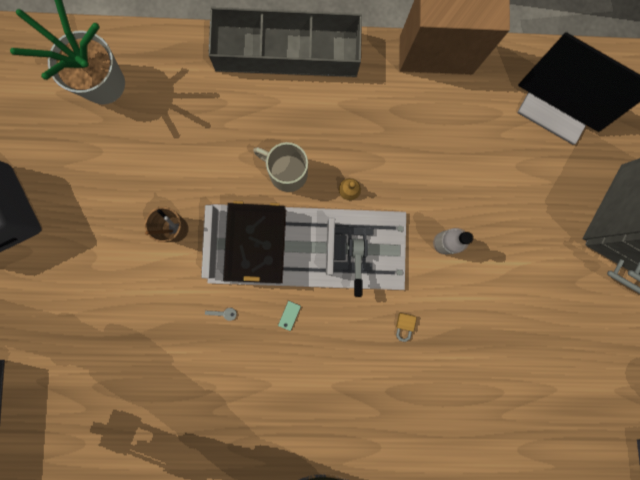

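View pics/scene1.png

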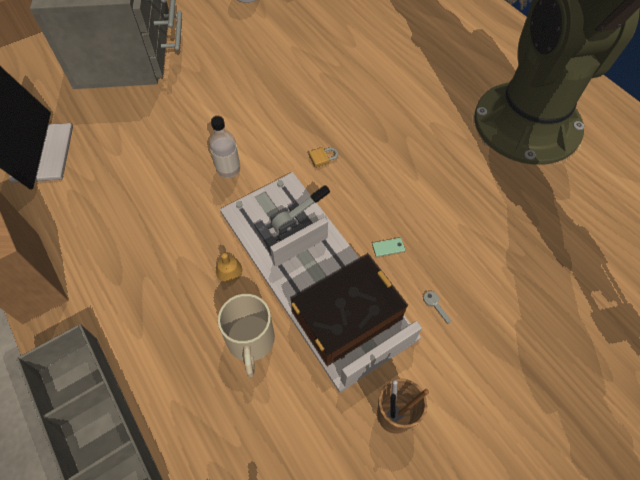

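The top view shows the cradle spanning about (203–407, 206–290), with the stop at the left (+y), the lever grip at (358, 288), and the box at (225–285, 204–284). I'll enlarge it to read the edges.

Run:
```python
from h import *
d=cam("top"); c=d["img"][190:310,190:430]; cv2.imwrite("pics/crop1.png",cv2.resize(c,None,fx=3.3333,fy=3.3333,interpolation=cv2.INTER_CUBIC))
for n,u,v,z in [("bedR+",407,212,.012),("bedR-",405,290,.012),("grip",358,288,.06),("stopTL",209,206,.072),("bottle",447,242,.0),("padlock",405,325,0),("tag",290,316,0),("key",230,314,0),("mug",288,175,.0),("bell",350,189,.03),("cup",165,226,.085)]:
    print(n,onz(d,u,v,z).round(4))
```

```text
bedR+ [ 0.6447 -0.1602  0.012 ]
bedR- [ 0.484 -0.158  0.012]
grip [ 0.4869 -0.0558  0.06  ]
stopTL [0.636  0.2339 0.072 ]
bottle [ 0.5858 -0.2479  0.    ]
padlock [ 0.412  -0.1616  0.    ]
tag [0.4251 0.0752 0.    ]
key [0.4264 0.1972 0.    ]
mug [0.7166 0.0881 0.    ]
bell [ 0.6855 -0.0393  0.03  ]
cup [0.594  0.3111 0.085 ]
```

View pics/crop1.png

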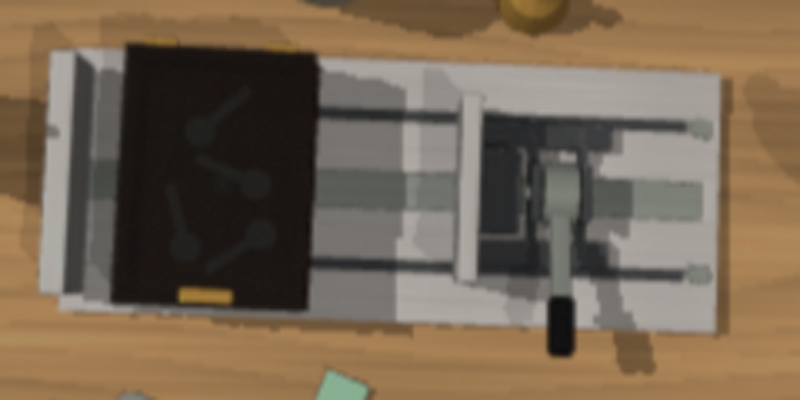

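The crop (3.33x) shows the stop's inner top edge at (75,52)–(65,293), the jaw's front top edge at (461,95)–(455,278), the box top corners at (127,45), (318,55), (307,310), (112,302), and the grip at (561,325).

Run:
```python
from h import *
d=cam("top")
P={n:onz(d,190+.3*u,190+.3*v,z) for n,u,v,z in [("bedR+",721,75,.012),("bedR-",716,332,.012),("st+",75,52,.072),("st-",65,293,.072),("jf+",461,95,.071),("jf-",455,279,.071),("b1",127,45,.061),("b2",318,55,.061),("b3",307,310,.061),("b4",112,302,.061),("grip",561,325,.062),("piv",563,192,.05)]}
for k,p in P.items(): print(k,p.round(4))
bc=(P["bedR+"]+P["bedR-"])/2; sc=(P["st+"]+P["st-"])/2; jc=(P["jf+"]+P["jf-"])/2
y=(sc-bc)[:2]; print("len",np.linalg.norm(y),"expect .385"); a=np.arctan2(-y[0],y[1]); print("yaw",a)
for p,q in(("bedR+","bedR-"),("st+","st-"),("jf+","jf-"),("b2","b3"),("b1","b4")):
    e=(P[p]-P[q])[:2]; print(p,np.arctan2(e[1],e[0]),np.linalg.norm(e))
ex=np.array([np.cos(a),np.sin(a)]); ey=np.array([-np.sin(a),np.cos(a)])
for k,p in P.items(): print(k,((p-sc)[:2]@ex).round(4),((p-sc)[:2]@ey).round(4))
```

```text
bedR+ [ 0.6436 -0.1588  0.012 ]
bedR- [ 0.4848 -0.1576  0.012 ]
st+ [0.6369 0.2273 0.072 ]
st- [0.4993 0.2272 0.072 ]
jf+ [0.6189 0.0054 0.071 ]
jf- [0.5129 0.0063 0.071 ]
b1 [0.6436 0.1997 0.061 ]
b2 [0.6411 0.0889 0.061 ]
b3 [0.4929 0.0907 0.061 ]
b4 [0.4947 0.2024 0.061 ]
grip [ 0.4879 -0.0562  0.062 ]
piv [ 0.5658 -0.0573  0.05  ]
len 0.38545102752579147 expect .385
yaw -0.010156979918074382
bedR+ -0.007251523443695386 0.15878043692045957
st+ 0.0007338352444457299 0.13763819757543408
jf+ -0.008310397999029303 0.10603804426940426
b2 -0.012059794782907607 0.14821553667822687
b1 -0.018226745870966336 0.1488782021233006
bedR+ 0.0794 -0.3852
bedR- -0.0794 -0.3857
st+ 0.0688 0.0007
st- -0.0688 -0.0007
jf+ 0.053 -0.2213
jf- -0.053 -0.2215
b1 0.0757 -0.0267
b2 0.0744 -0.1376
b3 -0.0738 -0.1373
b4 -0.0732 -0.0255
grip -0.0773 -0.2842
piv 0.0005 -0.2845
```

Emit:
{"fn": "jog_arm", "kwargs": {"rows": "0 0 0 0 0 -0.174 0.2; 0 0 0 0 0 -0.174 0.2; -4 -4.5 0 0 0 0 0.2; -4 -4.5 0 0 0 0 0.2; -4 -4.5 0 0 0 0 0.2", "force": 10}}

```text
time: 0.82
position: [0.346, 0.4721, 0.2224]
tool_rot: [0.01, 3.141, -0.0]
ft_force: [1.2, -0.1, 0.1]
grip_width: 0.519
grip_force: 0.0
```

Emit:
{"fn": "jog_arm", "kwargs": {"rows": "-3 -5 0 0 0 0 0.2; -3 -5 0 0 0 0 0.2; -3 -5 0 0 0 0 0.2; -2 -5.5 0 0 0 0 0.2; -1 -6 0 0 0 0 0.2"}}

```text
time: 1.45
position: [0.4639, 0.2059, 0.2225]
tool_rot: [0.011, 3.141, -0.0]
ft_force: [0.5, 0.2, -0.5]
grip_width: 0.397
grip_force: 0.0
```

Emit:
{"fn": "jog_arm", "kwargs": {"rows": "0 -6 0 0 0 0 0.2; 0 -6 0 0 0 0 0.2; 0 -6 2 0 0 0 0.2; 0 -5 3 0 0 0 0.2; 0 0 0 0 0 0 0.2"}}

```text
time: 2.08
position: [0.4594, -0.0258, 0.1708]
tool_rot: [-0.023, -3.138, 0.002]
ft_force: [0.1, 0.3, 0.8]
grip_width: 0.403
grip_force: 0.0
```

Run:
```python
from h import *
d=cam("wrist"); cv2.imwrite("pics/w1.png",d["img"]); s=ctrl.get_state(); print(s["position"],s["tool_rot"]); print(proj(d,[.487,-.056,.06]))
g=cv2.cvtColor(d["img"],cv2.COLOR_BGR2GRAY)
u,v=proj(d,[.487,-.056,.06]); x0,y0=int(u)-90,int(v)-110; m=np.uint8(g[y0:y0+220,x0:x0+180]<28)
n,l,st,c=cv2.connectedComponentsWithStats(m)
for i in range(1,n):
    if st[i,4]>150: print(st[i]+[x0,y0,0,0,0],onz(d,*(c[i]+[x0,y0]),.064).round(4))
```

```text
[ 0.46059512 -0.02296201  0.17195821] [-1.72322406e-02 -3.13968865e+00 -4.42505569e-04]
[278.04566842 278.58631577]
[ 234  259   59   60 1971] [ 0.496  -0.0613  0.064 ]
[ 188  285   61  103 2200] [ 0.5313 -0.1025  0.064 ]
```

View pics/w1.png

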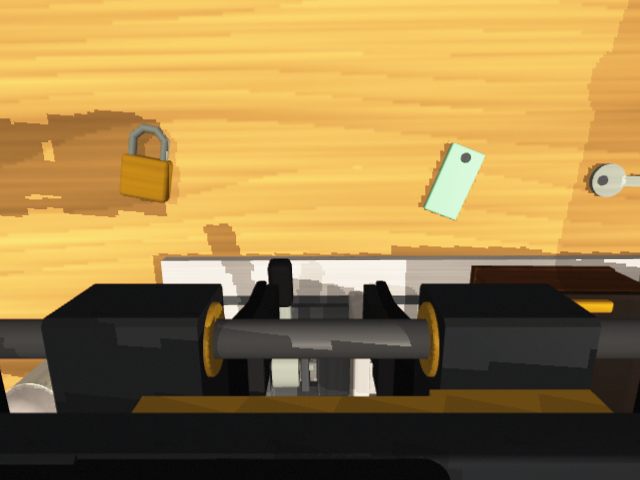

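The grip is at (280, 283) in the wrist view, within about 3 mm of the estimate.

Emit:
{"fn": "jog_arm", "kwargs": {"rows": "-2.7 -3.3 0 0 0 0 0.2; 0 0 5 0 0 0 0.2; 0 0 0 0 0 0 0.2; 0 0 0 0 0 0 0.2"}}

```text
time: 2.62
position: [0.4892, -0.0533, 0.1241]
tool_rot: [0.007, 3.14, 0.001]
ft_force: [0.3, 1.1, 0.6]
grip_width: 0.396
grip_force: 0.0
```

Emit:
{"fn": "jog_arm", "kwargs": {"rows": "0 -0.3 3 0 0 0 0.2; 0 0 3 0 0 0 0.2; 0 0 2.2 0 0 0 0.2; 0 0 0 0 0 0 0.2; 0 0 0 0 0 0 0.2"}}

```text
time: 3.25
position: [0.49, -0.0571, 0.0427]
tool_rot: [0.009, 3.138, 0.001]
ft_force: [0.0, -0.0, 0.3]
grip_width: 0.4
grip_force: 0.0
```

Emit:
{"fn": "jog_arm", "kwargs": {"rows": "0.1 0 0.1 0 0 0 1; 0 0 0 0 0 0 1; 0 0 0 0 0 0 1; 0 0 0 0 0 0 1", "force": 12}}

```text
time: 3.75
position: [0.4878, -0.0544, 0.0405]
tool_rot: [0.009, 3.141, 0.006]
ft_force: [-0.0, 6.9, 2.5]
grip_width: 0.185
grip_force: 12.0
```

Emit:
{"fn": "jog_arm", "kwargs": {"rows": "-0.84 0.2 -1.87 0 0 0 1; -1.28 0 -1.59 0 0 0 1; 0 0 0 0 0 0 1"}}

```text
time: 4.12
position: [0.5085, -0.0548, 0.0755]
tool_rot: [-0.01, -3.141, -0.002]
ft_force: [-4.4, 3.2, 7.8]
grip_width: 0.181
grip_force: 12.0
```

Emit:
{"fn": "jog_arm", "kwargs": {"rows": "-1.63 0 -1.23 0 0 0 1; -1.89 0 -0.79 0 0 0 1; -2.02 0 -0.3 0 0 0 1; -2.03 0 0.21 0 0 0 1; 0 0 0 0 0 0 1"}}

```text
time: 4.75
position: [0.5858, -0.056, 0.0955]
tool_rot: [0.01, 3.139, -0.0]
ft_force: [3.3, 1.0, -0.8]
grip_width: 0.185
grip_force: 12.0
```

Emit:
{"fn": "jog_arm", "kwargs": {"rows": "0 1.2 0 0 0 0 1; 0 1.8 0 0 0 0 1; 0 1.8 0 0 0 0 1; 0 1.6 0 0 0 0 1; 0 1.2 0 0 0 0 1"}}

```text
time: 5.38
position: [0.585, 0.0215, 0.0958]
tool_rot: [0.008, 3.141, 0.0]
ft_force: [4.2, -2.2, 1.2]
grip_width: 0.183
grip_force: 12.0
```

Emit:
{"fn": "jog_arm", "kwargs": {"rows": "0 0.8 0 0 0 0 1; 0 0.8 0 0 0 0 1; 0 0.6 0 0 0 0 1; 0 0.4 0 0 0 0 1; 0 0 0 0 0 0 1"}}

```text
time: 6.0
position: [0.5852, 0.0434, 0.0958]
tool_rot: [0.014, 3.141, -0.004]
ft_force: [4.2, -4.7, 1.3]
grip_width: 0.182
grip_force: 12.0
```

Emit:
{"fn": "jog_arm", "kwargs": {"rows": "0 0.5 0 0 0 0 1; 0 0.4 0 0 0 0 1; 0 0.3 0 0 0 0 1; 0 0.2 0 0 0 0 1; 0 0 0 0 0 0 1", "force": 25}}

```text
time: 6.62
position: [0.5854, 0.0567, 0.0958]
tool_rot: [0.014, 3.141, -0.005]
ft_force: [4.2, -6.0, 2.0]
grip_width: 0.175
grip_force: 25.0
```

Emit:
{"fn": "jog_arm", "kwargs": {"rows": "0 0.2 0 0 0 0 1; 0 0.2 0 0 0 0 1; 0 0 0 0 0 0 1"}}

```text
time: 7.0
position: [0.5854, 0.0575, 0.0958]
tool_rot: [0.017, 3.141, -0.011]
ft_force: [3.9, -10.7, 2.3]
grip_width: 0.18
grip_force: 25.0
```

Emit:
{"fn": "jog_arm", "kwargs": {"rows": "0 0.3 0 0 0 0 1; 0 0.1 0 0 0 0 1; 0 0 0 0 0 0 1"}}

```text
time: 7.38
position: [0.5854, 0.0576, 0.0958]
tool_rot: [-0.021, -3.141, 0.017]
ft_force: [2.9, -17.2, 3.6]
grip_width: 0.185
grip_force: 25.0
```

Run:
```python
from h import *
d=cam("top"); e=cam("scene")
a=cv2.resize(d["img"][190:310,190:390],(800,480),interpolation=cv2.INTER_CUBIC); cv2.imwrite("pics/t2.png",a)
cv2.imwrite("pics/s2.png",cv2.resize(e["img"][180:400,220:450],(627,600),interpolation=cv2.INTER_CUBIC))
```

```text
(no output)
```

View pics/s2.png

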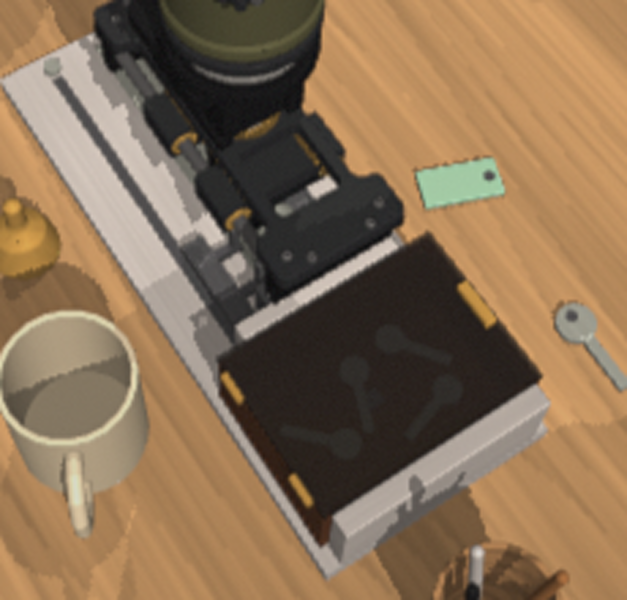

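View pics/t2.png

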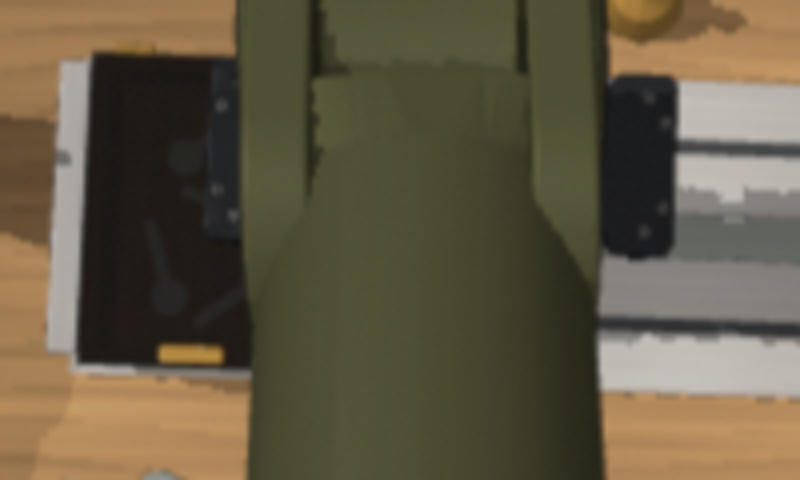

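The box (scene crop, corners (220,355), (430,238), (540,378), (330,515)) sits flush against the stop and the jaw. I'll keep pressing while I bring the lever down.

Emit:
{"fn": "jog_arm", "kwargs": {"rows": "2.03 0 -0.21 0 0 0 1; 2.02 0 0.3 0 0 0 1; 1.89 0 0.79 0 0 0 1; 0 0 0 0 0 0 1"}}

```text
time: 7.98
position: [0.5235, 0.0583, 0.0853]
tool_rot: [-0.02, -3.138, 0.018]
ft_force: [2.3, -19.0, -1.5]
grip_width: 0.179
grip_force: 25.0
```

Emit:
{"fn": "jog_arm", "kwargs": {"rows": "1.63 0 1.23 0 0 0 1; 1.28 0 1.59 0 0 0 1; 0.84 0 1.87 0 0 0 1; 0 0 0 0 0 0 1; 0 0 0 0 0 0 1"}}

```text
time: 8.6
position: [0.4875, 0.0587, 0.0387]
tool_rot: [-0.019, -3.139, 0.018]
ft_force: [4.1, -20.3, -2.7]
grip_width: 0.178
grip_force: 25.0
```

Emit:
{"fn": "jog_arm", "kwargs": {"rows": "0.1 0 0.4 0 0 0 1; 0 0 0.3 0 0 0 1; 0 0 0 0 0 0 1"}}

```text
time: 8.98
position: [0.4877, 0.0588, 0.0358]
tool_rot: [-0.02, -3.14, 0.015]
ft_force: [-6.1, -22.7, 29.6]
grip_width: 0.177
grip_force: 25.0
```

Emit:
{"fn": "jog_arm", "kwargs": {"rows": "0 -0.5 -0.6 0 0 0 1; 0 -0.5 0 0 0 0 1; 0 0 0 0 0 0 1"}}

```text
time: 9.35
position: [0.4883, 0.0583, 0.0393]
tool_rot: [0.013, 3.139, 0.001]
ft_force: [7.3, -0.8, -1.6]
grip_width: 0.18
grip_force: 25.0
```

Emit:
{"fn": "jog_arm", "kwargs": {"rows": "0 0 0 0 0 0 0.2; 0 0 0 0 0 0 0.2; 0 0 0 0 0 0 0.2; 0 0 -2 0 0 0 0.2; 0 0 -4 0 0 0 0.2"}}

```text
time: 9.98
position: [0.4849, 0.0582, 0.0977]
tool_rot: [-0.01, -3.136, 0.002]
ft_force: [1.6, 0.8, 0.6]
grip_width: 0.396
grip_force: 0.0
```

Emit:
{"fn": "jog_arm", "kwargs": {"rows": "0 0 -5 0 0 0 0.2; 0 0 -5 0 0 0 0.2; 0 -5 -3 0 0 0 0.2; 0 -6 0 0 0 0 0.2; 0 -6 0 0 0 0 0.2"}}

```text
time: 10.6
position: [0.4856, -0.1128, 0.2293]
tool_rot: [0.009, 3.141, 0.001]
ft_force: [0.4, -0.4, 0.8]
grip_width: 0.402
grip_force: 0.0
```

Emit:
{"fn": "jog_arm", "kwargs": {"rows": "0 -6 0 0 0 0 0.2; 0 -6 0 0 0 0 0.2; 0 -6 0 0 0 0 0.2; 0 -4 0 0 0 0 0.2; 0 0 0 0 0 0 0.2"}}

```text
time: 11.22
position: [0.4823, -0.3351, 0.2284]
tool_rot: [-0.021, -3.139, 0.003]
ft_force: [1.0, 0.6, -0.5]
grip_width: 0.401
grip_force: 0.0
```

Run:
```python
from h import *
d=cam("top"); e=cam("scene"); print(ctrl.get_state()["position"])
cv2.imwrite("pics/t3.png",cv2.resize(d["img"][190:310,190:390],(800,480),interpolation=cv2.INTER_CUBIC))
cv2.imwrite("pics/s3.png",e["img"])
```

```text
[ 0.48418653 -0.33083123  0.2282009 ]
```

View pics/t3.png

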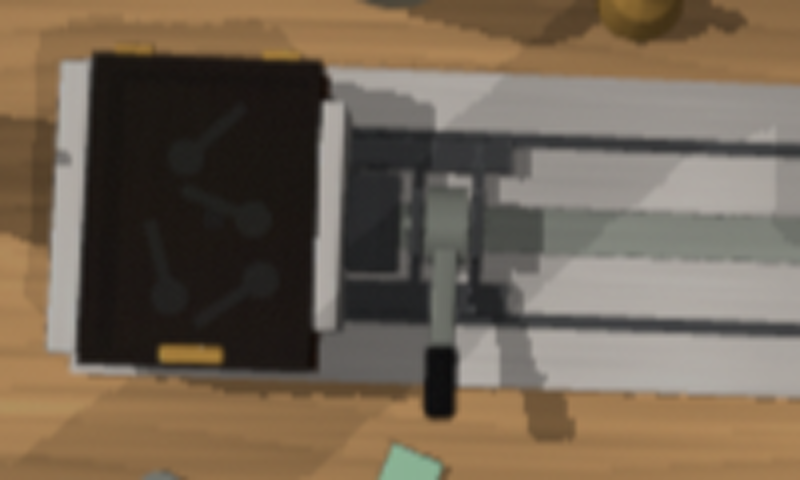

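View pics/s3.png

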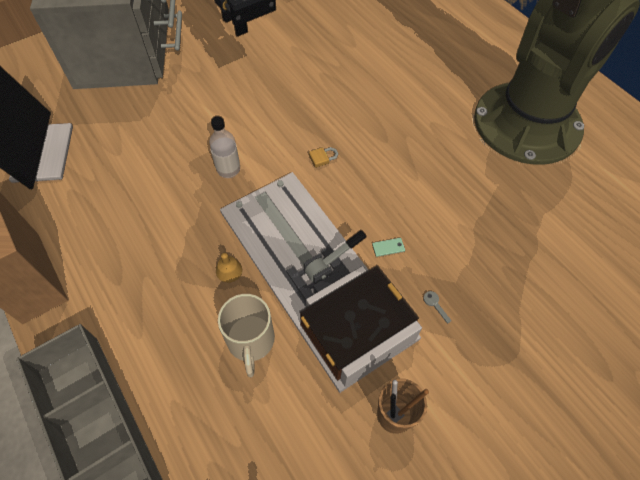

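The box edges lie flush against the stop (x≈80–90) and the jaw (x≈320). The lever grip is down at (440, 382), and the bystanders have not moved.

```bash
python3 -c "
from bench import ticket; print(ticket.close_job())"
```

```text
the job is handed in; nothing more can be done
None
```

The key box is clamped flush between the jaw and the end stop, with the lever back down on its stop, the lid shut and the things around the cradle unmoved in the final pictures; I handed the job in at about 11 s and no verdict was shown.

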